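# Slide the cover plate out over the end of the bench ledge

### The job

Push the thin aluminium plate back so that it lies flat and square against the rail along the far side of its ledge, and slide it along the rail towards the dry bath (the grey heater with the drilled metal block) until about 3 cm of the plate sticks out past that end of the ledge, where its edge can be got hold of later. Only push it with the fingertips, never lift it, and leave everything else standing where it is. Finish with the hand clear of everything.

Things in the scene. Friction and masses are not known exactly. Their poses are not given: they have to be found in the camera images.
- ledge_top (a point): Centre of the flat top of the ledge: a fixed grey board on dark steel legs, 150 mm deep (its x) by 340 mm long (its y), top face at this point, 60 mm above the table. x points away from the robot's side to the rail, y along the ledge, z up; the two ends of the ledge are at y = +170 and -170 mm and are open. A fixed dark steel rail stands along the whole far side: its inner face is at x = +63 mm, it is 12 mm thick and rises 16 mm above the top face.
- plate: The loose bare aluminium plate lying flat on the ledge, 80 mm (its x) by 120 mm (its y, roughly along the ledge) by 6 mm thick, about 0.15 kg, sharp square edges. Origin at the centre of its underside, z up. It slides with ordinary friction (a push of 1 to 3 N) and lies flat against the rail when its origin is at x = +23 mm in the ledge's frame.
- plate_left_edge (a point): Middle of the plate's short edge at its +y end (60 mm from the plate's centre, half-way up its thickness); axes as the plate's.
- plate_right_edge (a point): Middle of the plate's short edge at its -y end (60 mm from the plate's centre, half-way up its thickness); axes as the plate's.
- dry_bath_mid (a point): Centre of the fixed dry bath at table height: a low grey heater unit, 220 x 160 mm and 100 mm high, with a drilled aluminium block on top. It stands either to the left (+y) or to the right (-y) of the ledge; a round white vortex mixer with a black rubber cup, 145 mm wide and 95 mm high, stands at the other side.
- jar_left: Small loose white screw-cap jar, 24 mm across and 35 mm high, standing on the ledge near its front corner at the +y end (about x = -57 mm, y = +154 mm in the ledge's frame). Origin at the centre of its underside. To be left alone.
- jar_right: The same kind of jar near the front corner at the -y end. To be left alone.
- bottle: Loose clear glass bottle with a blue cap, 60 mm across and 120 mm high, on the table beyond the ledge. Origin at the centre of its underside. To be left alone.
- beaker: Loose clear plastic beaker, 70 mm across and 80 mm high, on the table beyond the ledge. Origin at the centre of its underside. To be left alone.
- tip_box: Loose white box with a clear lid, 85 x 125 mm and 64 mm high, on the table beyond the ledge. Origin at the centre of its underside. To be left alone.
- tube_rack: Loose blue rack of short capped tubes, 70 x 110 mm and 50 mm high, on the table nearer the robot than the ledge, on the left. Origin at the centre of its underside. To be left alone.
Not all that is in view belongs to the job. There is more than one size of the plate; the job needs the smallest.

How it is judged:
At the end, for the whole second after the job is handed in: The plate lies flat and at rest on the ledge, its long edge against the rail (its centre within 8 mm of touching, turned by less than 0.1 rad), and overhangs the end nearer the dry bath by 20 to 42 mm (((world y of dry_bath_mid above 0 m and y of plate_left_edge in the frame of ledge_top between 0.19 and 0.212 m) or (world y of dry_bath_mid below 0 m and y of plate_right_edge in the frame of ledge_top between -0.212 and -0.19 m)) and x of plate in the frame of ledge_top above 0.015 m and angle between the y axis of plate and the y axis of ledge_top, either way round below 0.1 rad and z of plate in the frame of ledge_top between -0.003 and 0.004 m and angle between plate's own z axis and vertical below 0.05 rad and linear speed of plate below 0.01 m/s).
It fails at once if the plate is lifted, tipped or dropped off the ledge (underside more than 8 mm off the ledge's top face, or tilted over 0.15 rad) (z of plate in the frame of ledge_top above 0.008 m or z of plate in the frame of ledge_top below -0.008 m or angle between plate's own z axis and vertical above 0.15 rad).
It fails at once if a jar, the bottle, the beaker, the tip box or the tube rack is moved by more than 20 mm or tipped (distance of any of jar_left, jar_right, bottle, beaker, tip_box, tube_rack from where it was at the start of the episode above 0.02 m or angle between any of jar_left, jar_right, bottle, beaker, tip_box, tube_rack's own z axis and vertical above 0.3 rad).
It also fails if it takes over 54 s, if anything falls off the work surface, if the arm or the gripper's body presses on something with over 40 N, if the wrist force passes 120 N, or if a joint passes its speed limit or range.

### The arm

A 7-joint arm with a two-finger parallel gripper is mounted at the origin on the work surface. World frame = base frame: x ahead of the robot, y to its left, z up, the work surface at z = 0. Lengths are in m, angles in rad, forces in N, time in s.
With the tool pointing down it reaches from about 0.4 to 0.875 m from the base axis. Payload 19.3 kg.
Tool frame: the origin (TCP) lies midway between the tips of the shut fingers; the grasp point (between the pads) lies 19 mm behind it; z points along the fingers, y is the line along which they close (so a half turn about z gives the same grasp; the last joint's range is limited). The gripper opens to 85 mm and grips with 20 to 120 N. Pads are 22 mm wide; open, the fingers measure 114 mm over their backs; the gripper's body (76 mm by 85 mm) begins 54 mm behind the grasp point. The pads swing forward as they close: fully open they stand 13 mm farther back than shut.
Start: joints at [1.076, 0.521, -0.036, 1.599, 0.021, 1.021, -0.113], TCP at [0.258, -0.569, 0.231] pointing down, gripper open.
Joint ranges: [-2.91, 2.91], [-0.3, 2.13], [-1.5, 1.42], [0.17, 2.43], [-1.26, 4.41], [0.16, 1.93], [-2.52, 2.52]. Speed limits (rad/s): [1.89, 1.89, 2.39, 2.39, 3.01, 3.01, 3.01].

### API

Orientations are given as [roll, pitch, yaw] about the fixed x, y, z axes, in that order (R = Rz(yaw) Ry(pitch) Rx(roll)).
In Python, from workcell import bot gives the robot as it stands.
- The arm moves only by the tool move_arm, never from a script. Its argument "series" is a list of rows, each a list of 3 entries, a list of its own where there are three numbers: the shift along the tool's x, y, z in cm, then the turn, a rotation vector about the tool's x, y, z in rad, then the opening in per cent of the stroke, from 0 (shut) to 100 (fully open). A call has 1 to 20 rows; each row is the pose to reach, as a shift and turn from the pose commanded when the call began, along the tool's axes at that moment; what a row does not reach only later rows make up. A row lasts 1/12 s, in which the tool goes at most 41.7 mm and 7.16 degrees, less where a joint would pass 70% of its speed; a pose out of reach is approached as far as the arm can. A call with a gripper value outside its range is refused whole. The fingers move at their own pace and stop on an object; "squeeze" is the grip in N (left out, the last holds). Time passes only in rows, so rows that repeat a pose let the fingers close. It gives the time, the measured TCP pose, the force, the opening and the grip force at its end, in the units of the state.
- bot.observe(): the state, without advancing time (a new reading comes with each control period).
- bot.grab_frame(name): name is "side" or "top"; returns (picture, depth): 420x560x3 uint8, red, green, blue; 420x560 float32, m along the optical axis (not along the pixel's ray), 0 where there is no reading.
- bot.camera_params(name): a dict with "fovy" (degrees; the focal length in pixels is half the picture's height over the tangent of half this angle, whatever the lens; pixels are square), "cx", "cy" (the principal point, pixels), "R" (3x3) and "t" (3): a world point X has camera coordinates R X + t. Camera axes: x right, y down, z forward; pixel columns grow to the right and rows downward; lengths in m; the calibration is good to about 2 mm. A picture is of the moment at which its call begins. camera_params takes no time and is no camera call.
- bot.job_done(): hands the job in; it is judged then, once.
Trained networks look in the newest picture that a camera, given by its name, has taken for a name from the list of things; names that differ only in an ending like _2 or _b are one class to them, and where a whole thing is asked for, a point or a joint stands for the part that bears it (a point fixed in the world has none). Each returns a list of dicts, best first, with "conf" (0 to 1); they miss things now and then, are a little off and sometimes report something else, mostly with a low value. They report only what shows in the picture. A call takes as long as a camera call. They do not tell look-alikes from the thing itself.
- bot.find_in(camera, thing): "bbox" ([left, top, right, bottom] in pixels, round what is visible of it).
- bot.trace(camera, thing): "mask" (420x560 bool, what is visible of it) and "bbox" ([left, top, right, bottom] in pixels, round what is visible of it).
The state is a dict: "clock": time; "qpos": joint angles; "qd": joint speeds; "joint_efforts": joint torques, N m; "position": TCP position; "tool_rot": TCP orientation; "force": force on the tool from outside, world axes, zero at the start; "moment": the same for the moment, N m; "grip_width": finger opening in m; "finger_force": force on a finger pad.
Only numpy, scipy, OpenCV 4.12 (cv2) and the standard library are available. Lean on these libraries where they do the work, as an engineer would, in place of code of your own. Each camera call takes 0.05 s, during which the arm holds its last target. There are 200 camera calls.

## Working session

There is one attempt and no reset: what is moved stays moved. The work goes in short steps, Python scripts to look and compute and a tool call to move; the robot and the scene stay as the last step left them, time stands still between calls to the robot, and variables do not carry over. Pictures are saved under pics/ and viewed, at most 10 in all, crops included, and the job is handed in when it is done.

Besides the shell and the picture viewer there is one more tool, called by a JSON object that holds its "api" and its "payload". move_arm: Moves the arm, as the interface text tells. Its arguments: {"type":"object","properties":{"series":{"type":"array"},"squeeze":{"type":"number"}},"required":["series"]}

```bash
mkdir -p pics
cat > h.py <<'E'
import numpy as np,cv2
from workcell import bot
def cloud(n,d):
    p=bot.camera_params(n);f=d.shape[0]/2/np.tan(np.radians(p['fovy'])/2)
    v,u=np.mgrid[:d.shape[0],:d.shape[1]]
    c=np.stack([(u-p['cx'])/f*d,(v-p['cy'])/f*d,d],-1)
    return (c-np.array(p['t']))@np.array(p['R'])
def save(n,im): cv2.imwrite(f'pics/{n}.png',im[...,::-1])
E
python3 - <<'E'
from h import *
np.set_printoptions(precision=3,suppress=True)
for n in('top','side'):
    im,d=bot.grab_frame(n);save(n+'0',im);W=cloud(n,d);np.save(n+'0.npy',W)
    for t in('plate','ledge_top','dry_bath_mid','jar_left','tube_rack','bottle','beaker','tip_box'):
        for r in bot.trace(n,t):
            m=r['mask']&(d>0);P=W[m]
            if len(P): print(n,t,round(r['conf'],2),np.round(r['bbox']),np.median(P,0),np.percentile(P,2,0),np.percentile(P,98,0))
s=bot.observe();print(s['clock'],s['position'],s['tool_rot'],s['force'])
E
```

```text
top plate 0.88 [249. 233. 307. 287.] [0.349 0.007 0.009] [ 0.273 -0.073  0.003] [0.427 0.088 0.014]
top plate 0.78 [108. 252. 166. 301.] [0.272 0.48  0.009] [0.206 0.397 0.003] [0.338 0.562 0.014]
top plate 0.65 [252. 186. 288. 211.] [0.554 0.046 0.066] [ 0.514 -0.009  0.059] [0.596 0.105 0.071]
top ledge_top 0.88 [216. 162. 325. 227.] [0.586 0.04  0.061] [ 0.486 -0.118  0.053] [0.662 0.205 0.079]
top dry_bath_mid 0.74 [110. 162. 166. 233.] [0.516 0.476 0.082] [0.416 0.404 0.02 ] [0.63  0.568 0.104]
top dry_bath_mid 0.48 [308. 215. 312. 220.] [ 0.488 -0.093  0.095] [ 0.478 -0.102  0.088] [ 0.498 -0.083  0.1  ]
top tube_rack 0.65 [176. 241. 212. 269.] [0.349 0.289 0.032] [0.312 0.237 0.002] [0.39  0.344 0.054]
top tube_rack 0.36 [309. 215. 314. 220.] [ 0.486 -0.093  0.095] [ 0.478 -0.103  0.068] [ 0.498 -0.083  0.099]
top bottle 0.56 [332. 132. 345. 156.] [ 0.754 -0.172  0.082] [ 0.738 -0.202  0.018] [ 0.784 -0.148  0.123]
top beaker 0.81 [226. 127. 244. 154.] [0.777 0.186 0.042] [0.731 0.152 0.001] [0.796 0.213 0.082]
top tip_box 0.85 [259. 127. 297. 160.] [0.75  0.028 0.063] [ 0.715
[... 853 characters left out ...]
]
side tube_rack 0.61 [208. 148. 226. 182.] [ 0.759 -0.158  0.063] [ 0.738 -0.189  0.002] [ 0.793 -0.142  0.122]
side tube_rack 0.4 [152. 218. 183. 252.] [0.76  0.191 0.052] [0.731 0.154 0.001] [0.796 0.219 0.082]
side bottle 0.87 [207. 148. 226. 183.] [ 0.758 -0.157  0.063] [ 0.738 -0.182  0.004] [ 0.787 -0.142  0.121]
side beaker 0.57 [155. 221. 182. 252.] [0.762 0.191 0.054] [0.731 0.154 0.006] [0.796 0.219 0.082]
side beaker 0.4 [211. 151. 228. 182.] [ 0.758 -0.157  0.063] [ 0.738 -0.183  0.006] [ 0.787 -0.142  0.121]
side tip_box 0.76 [174. 190. 214. 232.] [0.746 0.053 0.061] [ 0.715 -0.021  0.01 ] [0.796 0.097 0.068]
0.9 [ 0.258 -0.569  0.231] [3.142 0.    0.425] [ 0.784 -0.191 -0.07 ]
```

View pics/top0.png

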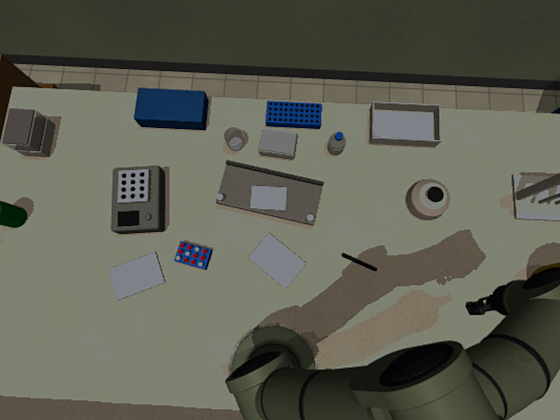

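View pics/side0.png

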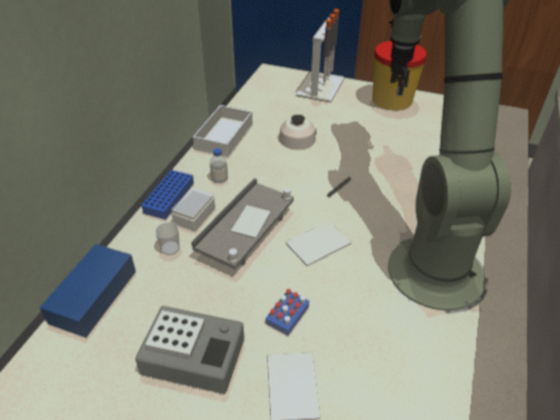

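The top picture shows the ledge at about (270,193) with the plate on it at (268,198). The dry bath is on the left (+y) at (138,198) and the mixer on the right at (428,198). The jars are at (220,197) and (310,217). Next I'll fit the ledge and plate poses.

```bash
cat >> h.py <<'E'
def rect(P):
    (c,s,a)=cv2.minAreaRect(P[:,:2].astype(np.float32)*1000)
    if s[0]>s[1]: a-=90; s=s[::-1]     # long side is y
    a=(a+90)%180-90
    return np.array(c)/1000,np.array(s),np.radians(a)
def measure(n,new=True):
    im,d=bot.grab_frame(n);W=cloud(n,d);out={}
    for t in('plate','ledge_top'):
        for r in bot.trace(n,t):
            m=cv2.erode(r['mask'].astype(np.uint8),np.ones((1,1)))>0
            P=W[m&(d>0)];
            if len(P)<20: continue
            md=np.median(P,0)
            if t=='plate' and .055<md[2]<.075: out.setdefault('plate',P)
            if t=='ledge_top' and r['bbox'][2]-r['bbox'][0]>60: out.setdefault('ledge',P)
    return im,W,out
E
python3 - <<'E'
from h import *
np.set_printoptions(precision=4,suppress=True)
for n in('top','side'):
    im,W,o=measure(n)
    box=(W[...,0]>.44)&(W[...,0]<.71)&(W[...,1]>-.17)&(W[...,1]<.26)
    rail=W[box&(W[...,2]>.0735)&(W[...,2]<.08)&(W[...,0]>.56)]
    top=W[box&(W[...,2]>.055)&(W[...,2]<.08)]
    print(n,'ledge+rail',rect(top)); print(' rail',len(rail),rect(rail))
    # jars
    j=W[box&(W[...,2]>.085)&(W[...,2]<.1)];
    for s in(1,-1):
        q=j[(j[:,1]-.04)*s>0];print(' jar',len(q),np.median(q,0))
    P=o['plate'];P=P[P[:,2]>.062];print(' plate',len(P),rect(P),P.mean(0))
    save(n+'_crop',cv2.resize(im[150:280,180:340],None,fx=4,fy=4,interpolation=2))
E
```

```text
top ledge+rail (array([0.5743, 0.0462]), array([151.9894, 340.6773]), np.float64(-0.1734326401950667))
 rail 294 (array([0.6415, 0.034 ]), array([ 13.7353, 339.3335]), np.float64(-0.1755426627267365))
 jar 42 [0.5416 0.2065 0.0956]
 jar 39 [ 0.4887 -0.0927  0.0947]
 plate 806 (array([0.5557, 0.0495]), array([ 84.8853, 122.828 ]), np.float64(-0.004608600266382122)) [0.5537 0.0485 0.0665]
side ledge+rail (array([0.574, 0.049]), array([155.3248, 346.4353]), np.float64(-0.1737816474559216))
 rail 258 (array([0.6105, 0.0427]), array([ 76.146, 339.923]), np.float64(-0.18141946030421435))
 jar 57 [0.5405 0.2132 0.094 ]
 jar 46 [ 0.4885 -0.0867  0.0937]
 plate 706 (array([0.5532, 0.0509]), array([ 81.1643, 124.871 ]), np.float64(0.005516127023434915)) [0.5532 0.0536 0.0663]
```

View pics/top_crop.png

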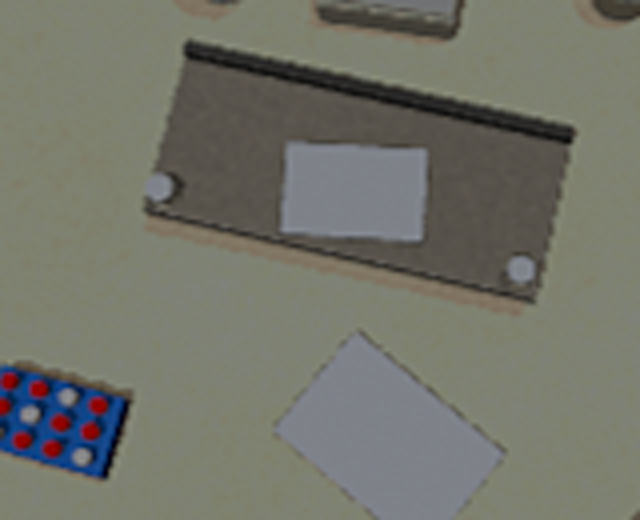

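{"api": "move_arm", "payload": {"series": [[[33.4, -19.9, 3.1], [0, 0, 0.3], 100], [[33.4, -19.9, 3.1], [0, 0, 0.3], 100], [[33.4, -19.9, 3.1], [0, 0, 0.3], 100], [[33.4, -19.9, 3.1], [0, 0, 0.3], 100], [[33.4, -19.9, 3.1], [0, 0, 0.3], 100], [[33.4, -19.9, 3.1], [0, 0, 0.3], 100], [[33.4, -19.9, 3.1], [0, 0, 0.3], 100], [[33.4, -19.9, 3.1], [0, 0, 0.3], 100], [[33.4, -19.9, 3.1], [0, 0, 0.3], 100], [[45.1, -49.3, 8.1], [0, 0, 0.599], 100], [[45.1, -49.3, 8.1], [0, 0, 0.599], 100], [[45.1, -49.3, 8.1], [0, 0, 0.599], 100], [[45.1, -49.3, 8.1], [0, 0, 0.599], 100], [[45.1, -49.3, 8.1], [0, 0, 0.599], 100], [[45.1, -49.3, 8.1], [0, 0, 0.599], 100], [[45.1, -49.3, 8.1], [0, 0, 0.599], 100], [[45.1, -49.3, 8.1], [0, 0, 0.599], 100], [[45.1, -49.3, 8.1], [0, 0, 0.599], 100], [[45.1, -49.3, 8.1], [0, 0, 0.599], 100], [[45.1, -49.3, 8.1], [0, 0, 0.599], 100]]}}

```text
clock: 2.87
position: [0.4653, 0.0657, 0.1503]
tool_rot: [3.141, 0.0, -0.173]
force: [0.3, -1.1, -0.0]
grip_width: 0.0856
finger_force: 0.0
```

Run:
```python
from h import *
np.set_printoptions(precision=4,suppress=True)
for n in('side','top'):
    im,d=bot.grab_frame(n);W=cloud(n,d)
    L=(W-[.574,.047,.06]);c,s=np.cos(-.174),np.sin(-.174)
    X=L[...,0]*c+L[...,1]*s;Y=-L[...,0]*s+L[...,1]*c;Z=W[...,2]
    m=(abs(X+.11)<.03)&(abs(Y)<.075)&(Z>.12)&(Z<.24)
    for sg in(1,-1):
        k=m&(Y*sg>.03)&(Z<.19)
        print(n,sg,k.sum(), k.any() and (np.percentile(Z[k],[0,2,5]),np.percentile(X[k],[2,98]),np.percentile(Y[k],[2,98])))
    if n=='side': save('side1',cv2.resize(im[100:300,180:380],None,fx=3,fy=3,interpolation=2))
    t=(abs(X)<.05)&(abs(Y)<.15);z=Z[t];print('ledge z',np.median(z[z<.0635]),'plate z',np.median(z[(z>.0645)&(z<.07)]))
```

```text
side 1 51 (array([0.1624, 0.1639, 0.1677]), array([-0.122 , -0.1017]), array([0.0429, 0.0578]))
side -1 54 (array([0.1606, 0.1646, 0.166 ]), array([-0.1207, -0.099 ]), array([-0.0477, -0.0383]))
ledge z 0.059896073880134675 plate z 0.06662424433941859
top 1 0 False
top -1 0 False
ledge z 0.060041420031137896 plate z 0.06615233012186367
```

View pics/side1.png

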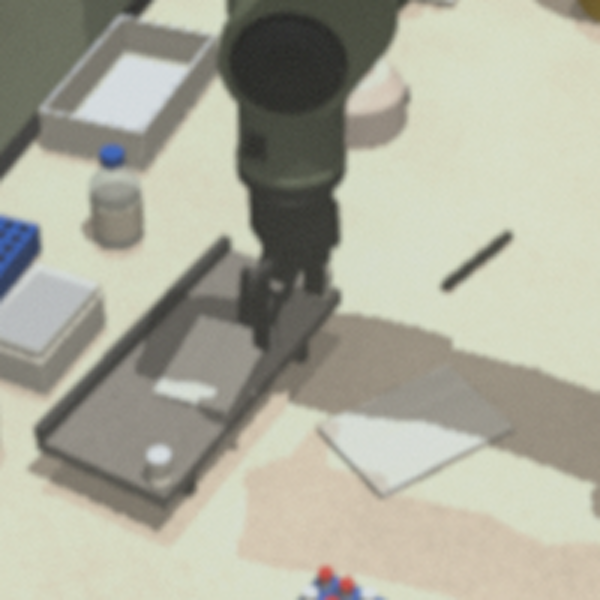

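The side view shows the open fingers in front of the ledge. Their tips measure about z = 0.163, which agrees with TCP + 13 mm.

{"api": "move_arm", "payload": {"series": [[[0, 0, 4], [0, 0, 0], 100], [[0, 0, 7], [0, 0, 0], 100], [[0, 0, 9], [0, 0, 0], 100], [[0, 0, 10.1], [0, 0, 0], 100], [[0, 0, 10.1], [0, 0, 0], 100], [[1.5, 0, 10.1], [0, 0, 0], 100], [[2.5, 0, 10.1], [0, 0, 0], 100], [[3, 0, 10.1], [0, 0, 0], 100], [[3.4, 0, 10.1], [0, 0, 0], 100], [[3.8, 0, 10.1], [0, 0, 0], 100], [[4.2, 0, 10.1], [0, 0, 0], 100], [[4.6, 0, 10.1], [0, 0, 0], 100], [[5, 0, 10.1], [0, 0, 0], 100], [[5, 0, 10.1], [0, 0, 0], 100]]}}

```text
clock: 4.13
position: [0.5153, 0.0566, 0.0494]
tool_rot: [-3.142, -0.001, -0.175]
force: [-0.8, -0.5, 0.2]
grip_width: 0.0852
finger_force: 0.0
```

{"api": "move_arm", "payload": {"series": [[[0.4, 0, 0], [0, 0, 0], 100], [[0.8, 0, 0], [0, 0, 0], 100], [[1.2, 0, 0], [0, 0, 0], 100], [[1.6, 0, 0], [0, 0, 0], 100], [[2.0, 0, 0], [0, 0, 0], 100], [[2.3, 0, 0], [0, 0, 0], 100], [[2.6, 0, 0], [0, 0, 0], 100], [[2.8, 0, 0], [0, 0, 0], 100], [[3.0, 0, 0], [0, 0, 0], 100], [[3.1, 0, 0], [0, 0, 0], 100], [[3.1, 0, 0], [0, 0, 0], 100]]}}

```text
clock: 5.05
position: [0.5453, 0.0515, 0.0493]
tool_rot: [-3.141, -0.0, -0.174]
force: [-0.8, -0.2, -0.8]
grip_width: 0.0855
finger_force: 0.0
```

```bash
cat >> h.py <<'E'
def ledge(W):
    L=W-np.array([.574,.047,.06]);c,s=np.cos(-.174),np.sin(-.174)
    return np.stack([L[...,0]*c+L[...,1]*s,-L[...,0]*s+L[...,1]*c,L[...,2]],-1)
def report():
    for n in('top','side'):
        im,W,o=measure(n)
        if 'plate' in o:
            P=ledge(o['plate']);P=P[(P[:,2]>.003)&(P[:,2]<.011)]
            c,s,a=rect(P);print(n,len(P),c,s,'yaw',round(a,3),'pct x',np.percentile(P[:,0],[1,99]),'y',np.percentile(P[:,1],[1,99]))
        else: print(n,'no plate')
    s=bot.observe();print(s['clock'],s['force'],'tcp ledge',ledge(np.array(s['position'])))
    return im
E
python3 - <<'E'
from h import *
np.set_printoptions(precision=4,suppress=True)
report()
E
```

```text
top 25 [ 0.05   -0.0601] [13.6329 24.2219] yaw -1.342 pct x [0.0387 0.0611] y [-0.0668 -0.0516]
side 296 [ 0.0221 -0.0041] [ 82.9175 122.9497] yaw -0.011 pct x [-0.0175  0.0618] y [-0.0605  0.0562]
5.35 [-0.3729  0.3615  0.1127] tcp ledge [-0.0292 -0.0005 -0.0107]
```

{"api": "move_arm", "payload": {"series": [[[0.15, 0, 0], [0, 0, 0], 100], [[0.15, 0, 0], [0, 0, 0], 100], [[-0.6, 0, 0], [0, 0, 0], 100], [[-2, 0, 0], [0, 0, 0], 100], [[-2, 0, -3], [0, 0, 0], 100], [[-2, 0, -6], [0, 0, 0], 50], [[0, 4, -6], [0, 0, 0], 0], [[2.5, 7, -6], [0, 0, 0], 0], [[5, 10, -6], [0, 0, 0], 0], [[5, 10, -6], [0, 0, 0], 0], [[5, 10, -6], [0, 0, 0], 0], [[5, 10, -6], [0, 0, 0], 0], [[5, 10, -6], [0, 0, 0], 0], [[5, 10, -6], [0, 0, 0], 0]]}}

```text
clock: 6.52
position: [0.5767, -0.0544, 0.1093]
tool_rot: [-3.141, 0.0, -0.173]
force: [0.3, -0.2, 0.6]
grip_width: -0.0002
finger_force: 0.0
```

Run:
```python
from h import *
np.set_printoptions(precision=4,suppress=True)
im=report()
n='side';im,d=bot.grab_frame(n);L=ledge(cloud(n,d))
t=ledge(np.array(bot.observe()['position']))
k=(abs(L[...,0]-t[0])<.03)&(abs(L[...,1]-t[1])<.05)&(L[...,2]>.025)&(L[...,2]<.08)
print('fingers',k.sum(),np.percentile(L[k],[1,5,95,99],axis=0),bot.observe()['grip_width'])
save('side2',cv2.resize(im[130:280,180:340],None,fx=4,fy=4,interpolation=2))
```

```text
top 511 [0.0227 0.0052] [80.0218 93.2031] yaw -0.008 pct x [-0.0163  0.0614] y [-0.0377  0.0505]
side 646 [ 0.0218 -0.0048] [ 82.6287 125.9523] yaw -0.005 pct x [-0.0179  0.0616] y [-0.0649  0.0549]
6.8167 [ 0.6638 -0.3229  0.6875] tcp ledge [ 0.0207 -0.1002  0.0494]
fingers 57 [[ 0.0078 -0.108   0.0505]
 [ 0.0094 -0.105   0.0523]
 [ 0.0269 -0.0843  0.0783]
 [ 0.0287 -0.0815  0.0796]] 3.9558673624224905e-05
```

View pics/side2.png

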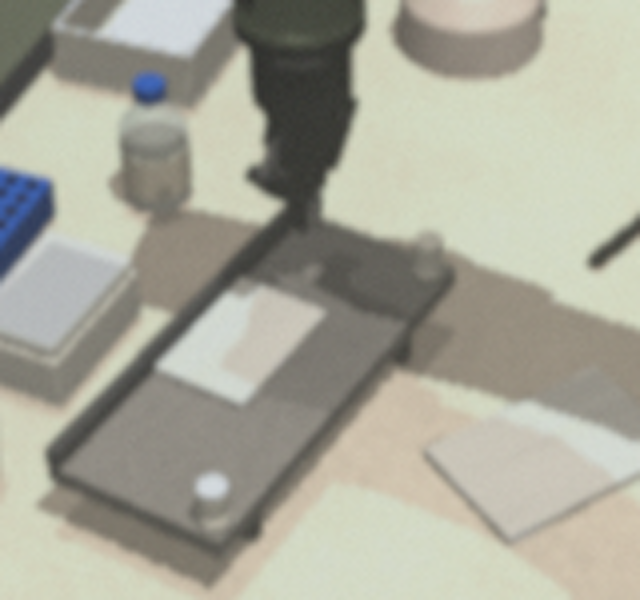

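The plate is square against the rail at x ≈ 0.022, yaw ≈ 0 and y ≈ -0.004, with the shut fingers above the free area behind its -y edge. I'll lower them and push along the rail.

{"api": "move_arm", "payload": {"series": [[[0, 0, 2.5], [0, 0, 0], 0], [[0, 0, 4], [0, 0, 0], 0], [[0, 0, 4.6], [0, 0, 0], 0], [[0, 0, 4.6], [0, 0, 0], 0], [[0, -1, 4.6], [0, 0, 0], 0], [[0, -1.5, 4.6], [0, 0, 0], 0], [[0, -2, 4.6], [0, 0, 0], 0], [[0, -2.5, 4.6], [0, 0, 0], 0], [[0, -3, 4.6], [0, 0, 0], 0], [[0, -3.5, 4.6], [0, 0, 0], 0], [[0, -4, 4.6], [0, 0, 0], 0], [[0, -4.5, 4.6], [0, 0, 0], 0], [[0, -5, 4.6], [0, 0, 0], 0], [[0, -5.5, 4.6], [0, 0, 0], 0], [[0, -6, 4.6], [0, 0, 0], 0], [[0, -6.5, 4.6], [0, 0, 0], 0], [[0, -7, 4.6], [0, 0, 0], 0], [[0, -7.5, 4.6], [0, 0, 0], 0], [[0, -8, 4.6], [0, 0, 0], 0], [[0, -8, 4.6], [0, 0, 0], 0]]}}

```text
clock: 8.53
position: [0.591, 0.0248, 0.0632]
tool_rot: [-3.141, 0.0, -0.173]
force: [-0.0, -0.5, 0.5]
grip_width: 0.0001
finger_force: 0.0
```

Run:
```python
from h import *
np.set_printoptions(precision=4,suppress=True)
im=report()
save('side3',cv2.resize(im[130:280,180:340],None,fx=4,fy=4,interpolation=2))
```

```text
top 193 [0.0236 0.0863] [36.8697 76.5237] yaw -1.527 pct x [-0.0142  0.0612] y [0.0689 0.1046]
side 676 [0.021  0.0495] [ 84.7509 123.1205] yaw 0.026 pct x [-0.0186  0.0613] y [-0.0087  0.1091]
8.8333 [-0.5829  0.164  -0.0101] tcp ledge [ 0.0207 -0.0207  0.0032]
```

View pics/side3.png

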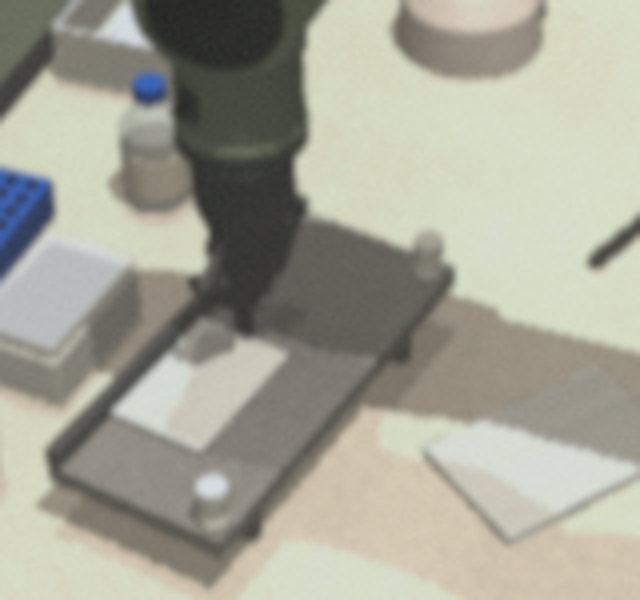

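The plate has moved to y ≈ 0.050 with a very slight positive yaw. I'll shift the contact 1 cm to the near side, so the push turns it back against the rail, and finish the slide.

{"api": "move_arm", "payload": {"series": [[[0, 0.4, 0], [0, 0, 0], 0], [[-1, 0.4, 0], [0, 0, 0], 0], [[-1, 0, 0], [0, 0, 0], 0], [[-1, -0.6, 0], [0, 0, 0], 0], [[-1, -1.2, 0], [0, 0, 0], 0], [[-1, -1.8, 0], [0, 0, 0], 0], [[-1, -2.4, 0], [0, 0, 0], 0], [[-1, -3, 0], [0, 0, 0], 0], [[-1, -3.6, 0], [0, 0, 0], 0], [[-1, -4.2, 0], [0, 0, 0], 0], [[-1, -4.8, 0], [0, 0, 0], 0], [[-1, -5.4, 0], [0, 0, 0], 0], [[-1, -6, 0], [0, 0, 0], 0], [[-1, -6.6, 0], [0, 0, 0], 0], [[-1, -7.2, 0], [0, 0, 0], 0], [[-1, -7.8, 0], [0, 0, 0], 0], [[-1, -8.2, 0], [0, 0, 0], 0], [[-1, -8.6, 0], [0, 0, 0], 0], [[-1, -8.8, 0], [0, 0, 0], 0], [[-1, -8.8, 0], [0, 0, 0], 0]]}}

```text
clock: 10.5
position: [0.5963, 0.1123, 0.0632]
tool_rot: [-3.141, 0.0, -0.174]
force: [0.1, 0.6, -0.3]
grip_width: 0.0004
finger_force: 0.0
```

Run:
```python
from h import *
np.set_printoptions(precision=4,suppress=True)
im=report()
save('side4',cv2.resize(im[130:280,180:340],None,fx=4,fy=4,interpolation=2))
```

```text
top 42 [0.0102 0.1864] [15.4005 54.3959] yaw 1.567 pct x [-0.0166  0.034 ] y [0.1794 0.1941]
side 781 [0.0226 0.1373] [ 83.6354 123.1232] yaw -0.007 pct x [-0.0175  0.0631] y [0.0786 0.1967]
10.8 [ 0.5045 -0.3489 -0.4591] tcp ledge [0.0108 0.0673 0.0033]
```

View pics/side4.png

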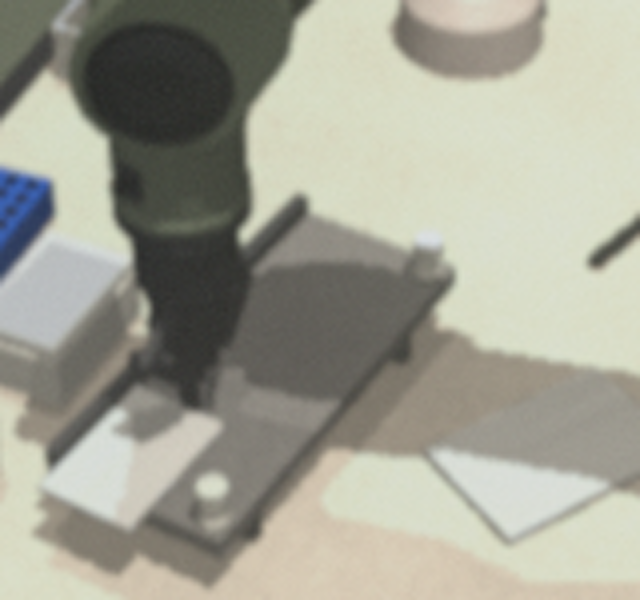

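The plate is square on the rail and sticks out about 28 mm at the dry-bath end. I'll give it a small final push, then retreat.

{"api": "move_arm", "payload": {"series": [[[0, -0.15, 0], [0, 0, 0], 0], [[0, -0.25, 0], [0, 0, 0], 0], [[0, -0.25, 0], [0, 0, 0], 0], [[0, 0.5, 0], [0, 0, 0], 0], [[0, 2, 0], [0, 0, 0], 0], [[0, 3, 0], [0, 0, 0], 0], [[0, 3, -4], [0, 0, 0], 0], [[0, 3, -8], [0, 0, 0], 0], [[-2, 6, -12], [0, 0, 0], 0], [[-5, 10, -16], [0, 0, 0], 0], [[-5, 14, -17], [0, 0, 0], 0], [[-5, 18, -17], [0, 0, 0], 0], [[-5, 22, -17], [0, 0, 0], 0], [[-5, 26, -17], [0, 0, 0], 0], [[-5, 30, -17], [0, 0, 0], 0], [[-5, 34, -17], [0, 0, 0], 0], [[-5, 34, -17], [0, 0, 0], 0], [[-5, 34, -17], [0, 0, 0], 0]]}}

```text
clock: 12.3
position: [0.4855, -0.2207, 0.2334]
tool_rot: [3.14, 0.0, -0.182]
force: [-0.6, -0.3, -0.8]
grip_width: 0.0001
finger_force: 0.0
```

Run:
```python
from h import *
np.set_printoptions(precision=4,suppress=True)
report()
im,d=bot.grab_frame('top');L=ledge(cloud('top',d))
k=(L[...,2]>.012)&(L[...,2]<.02)&(abs(L[...,0]-.069)<.015)&(abs(L[...,1])<.2);print('rail y',np.percentile(L[k],[0,1,99,100],axis=0)[:,1])
save('top5',cv2.resize(im[120:250,170:350],None,fx=4,fy=4,interpolation=2))
```

```text
top 717 [0.0243 0.1329] [ 83.6839 125.4446] yaw 0.0 pct x [-0.0168  0.0633] y [0.0761 0.1938]
side 769 [0.0217 0.14  ] [ 82.6517 122.6369] yaw -0.004 pct x [-0.0174  0.0607] y [0.0815 0.1977]
12.6 [0.0702 0.1473 0.2545] tcp ledge [-0.0394 -0.2717  0.1733]
rail y [-0.1708 -0.168   0.166   0.1691]
```

View pics/top5.png

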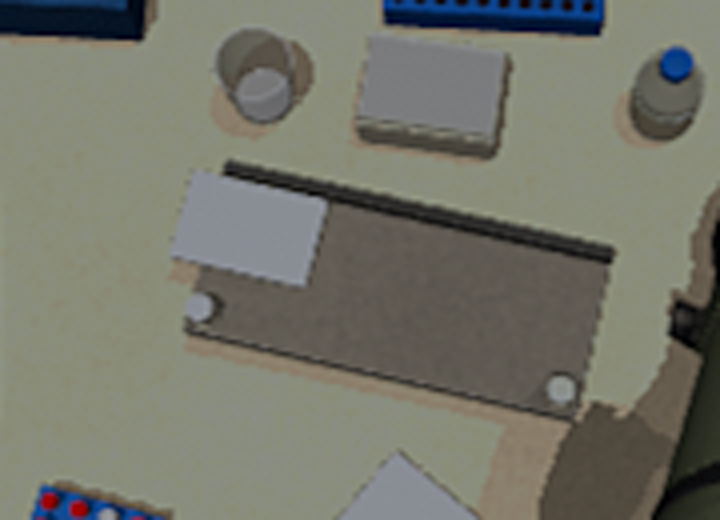

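Both views agree: the plate lies square against the rail, overhanging by about 27 mm (left edge at pixel column ~172, against ~203 for the ledge end). The jars, beaker, tip box and bottle are where they were, and the hand is clear.

```bash
python3 -c "
from workcell import bot
print(bot.job_done())"
```

```text
the job is handed in; nothing more can be done
None
```

I handed the job in at about 13 s on the robot's clock: the plate lies flat and square against the rail, sticking out roughly 27 mm past the dry-bath end by my camera measurements (20–42 mm allowed), nothing else seen to move, and the hand is clear; no verdict was returned.

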